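Close the gingerbread jars with their stacked lids

ROBOT

A 7-joint arm with a two-finger parallel gripper is mounted at the origin on the work surface. World frame = base frame: x ahead of the robot, y to its left, z up, the work surface at z = 0. Lengths are in m, angles in rad, forces in N, time in s.
With the tool pointing down it reaches from about 0.35 to 0.9 m from the base axis. Payload 8.1 kg.
Tool frame: the origin (TCP) lies at the very end of the fingers, on their centre line; the grasp point (between the pads) lies 19 mm behind it; y points along the fingers, z is the direction in which the jaws open and shut, and the axes are right-handed (so a half turn about y gives the same grasp; the last joint's range is limited). The gripper opens to 92 mm and grips with 3 to 60 N. Pads are 19 mm wide; open, the fingers measure 130 mm over their backs; the gripper's body (75 mm by 190 mm) begins 47 mm behind the grasp point.
Start: joints at [1.134, 0.434, 0.025, 1.573, -0.012, 1.134, -0.075], TCP at [0.205, -0.591, 0.198] pointing down, gripper open.
Joint ranges: [-2.62, 2.62], [-0.44, 2.09], [-1.27, 1.32], [0.08, 2.57], [-1.32, 4.46], [0.12, 2], [-2.74, 2.74]. Speed limits (rad/s): [2.22, 2.22, 3.01, 3.01, 3.14, 3.14, 3.14].

INTERFACE

Orientations are given as a rotation vector (axis times angle).
In Python, from rig import bot gives the robot as it stands.
- The arm moves only by the tool play_rows, never from a script. Its argument "moves" is a list of rows, each a list of 3 entries, a list of its own where there are three numbers: the shift along the world's x, y, z in mm, then the turn about the world's z in rad, then the gripper's target within -1 to 1 (shut at 1, half-way at 0, fully open at -1). A call has 1 to 12 rows; each row is the pose to reach, as a shift and turn from the pose commanded when the call began; what a row does not reach only later rows make up. A row lasts 1/12 s, in which the tool goes at most 41.7 mm and 7.16 degrees, less where a joint would pass 70% of its speed; a pose out of reach is approached as far as the arm can. A call with a gripper value outside its range is refused whole. The fingers move at their own pace and stop on an object; "newtons" is the grip in N (left out, the last holds). Time passes only in rows, so rows that repeat a pose let the fingers close. It gives the time, the measured TCP pose, the force and the opening at its end, in the units of the state.
- bot.get_state(): the state, without advancing time (a new reading comes with each control period).
- bot.capture(name): name is "scene" or "top"; returns a dict with "img" (384x512x3 uint8, blue, green, red), "z_map" (384x512 float32, m along the optical axis (not along the pixel's ray), 0 where there is no reading), "K" (3x3 intrinsics, pixels), "R" (3x3) and "t" (3): a world point X has camera coordinates R X + t. Camera axes: x right, y down, z forward; pixel columns grow to the right and rows downward; lengths in m; the calibration is good to about 2 mm. A picture is of the moment at which its call begins.
- bot.finish_job(): hands the job in, once; it reports no verdict.
The state is a dict: "time_s": time; "qpos": joint angles; "dq": joint speeds; "effort": joint torques, N m; "eef_pos": TCP position; "tool_rot": TCP orientation; "force": force on the tool from outside, world axes, zero at the start; "wrist_torque": the same for the moment, N m; "width": opening from 0.0 (shut) to 1.0 (fully open).
Only numpy, scipy, OpenCV 4.12 (cv2) and the standard library are available. Lean on these libraries where they do the work, as an engineer would, in place of code of your own. Each camera call takes 0.05 s, during which the arm holds its last target. There are 200 camera calls.

TASK

The five gingerbread jars are filled: take the two stacks of wooden lids apart and close every jar with its own lid, the one of the jar's shape and size. Push-in side down, each lid must be fully home, its plate flat on the rim and in line with the jar's sides.

Things in the scene. Friction and masses are not known exactly. Their poses are not given: they have to be found in the camera images.
- lid_long (a point): large oblong pale wooden push-in lid, loose: a plate 112 x 60 mm and 18 mm thick over a plug 90 x 38 mm and 8 mm deep centred under it (26 mm tall in all). The point is the lid's centre, 13 mm above the underside of its plug; its z points up out of the plate; its x runs along the long side. It starts in one of the two stacks of lids, upright; in a stack the plug of the upper lid stands on the plate of the lower one, so each lid adds 26 mm
- lid_square (a point): square pale wooden push-in lid, loose: a plate 68 x 68 mm and 18 mm thick over a plug 46 x 46 mm and 8 mm deep centred under it (26 mm tall in all). The point is the lid's centre, 13 mm above the underside of its plug; its z points up out of the plate; x and y are square to its sides. It starts in one of the two stacks of lids, upright; in a stack the plug of the upper lid stands on the plate of the lower one, so each lid adds 26 mm
- lid_narrow (a point): small narrow oblong pale wooden push-in lid, loose: a plate 66 x 38 mm and 18 mm thick over a plug 46 x 18 mm and 8 mm deep centred under it (26 mm tall in all). The point is the lid's centre, 13 mm above the underside of its plug; its z points up out of the plate; its x runs along the long side. It starts in one of the two stacks of lids, upright; in a stack the plug of the upper lid stands on the plate of the lower one, so each lid adds 26 mm
- lid_round (a point): large round pale wooden push-in lid, loose: a plate 60 mm in diameter and 18 mm thick over a plug 40 mm in diameter and 8 mm deep centred under it (26 mm tall in all). The point is the lid's centre, 13 mm above the underside of its plug; its z points up out of the plate. It starts in one of the two stacks of lids, upright; in a stack the plug of the upper lid stands on the plate of the lower one, so each lid adds 26 mm
- lid_small (a point): small round pale wooden push-in lid, loose: a plate 36 mm in diameter and 18 mm thick over a plug 17 mm in diameter and 8 mm deep centred under it (26 mm tall in all). The point is the lid's centre, 13 mm above the underside of its plug; its z points up out of the plate. It starts in one of the two stacks of lids, upright; in a stack the plug of the upper lid stands on the plate of the lower one, so each lid adds 26 mm
- jar_long (a point): large oblong low white stoneware biscuit jar, fixed to the table, standing open with gingerbread inside: 50 mm tall, outside 112 x 60 mm, mouth 100 x 48 mm. The point is the centre of its mouth at rim height; z up; its x runs along the long side. With its lid fully home the plate lies on the rim and the lid's centre is 5 mm above this point (13 mm if the plug stands on the rim)
- jar_square (a point): square low white stoneware biscuit jar, fixed to the table, standing open with gingerbread inside: 50 mm tall, outside 68 x 68 mm, mouth 56 x 56 mm. The point is the centre of its mouth at rim height; z up; x and y are square to its sides. With its lid fully home the plate lies on the rim and the lid's centre is 5 mm above this point (13 mm if the plug stands on the rim)
- jar_narrow (a point): small narrow oblong low white stoneware biscuit jar, fixed to the table, standing open with gingerbread inside: 50 mm tall, outside 66 x 38 mm, mouth 56 x 28 mm. The point is the centre of its mouth at rim height; z up; its x runs along the long side. With its lid fully home the plate lies on the rim and the lid's centre is 5 mm above this point (13 mm if the plug stands on the rim)
- jar_round (a point): large round low white stoneware biscuit jar, fixed to the table, standing open with gingerbread inside: 50 mm tall, outside 60 mm in diameter, mouth 50 mm in diameter. The point is the centre of its mouth at rim height; z up. With its lid fully home the plate lies on the rim and the lid's centre is 5 mm above this point (13 mm if the plug stands on the rim)
- jar_small (a point): small round low white stoneware biscuit jar, fixed to the table, standing open with gingerbread inside: 50 mm tall, outside 36 mm in diameter, mouth 27 mm in diameter. The point is the centre of its mouth at rim height; z up. With its lid fully home the plate lies on the rim and the lid's centre is 5 mm above this point (13 mm if the plug stands on the rim)
Mind the look-alikes: they are no part of the job. What is shaped like the part that bears lid_round but pink or purple is not meant.

How it is judged:
By the outcome, as a careful person would: the job done as asked, in the order asked, and still so for the second after the job is handed in, with the robot touching nothing.
It also fails if it takes over 115 s, if anything falls off the work surface, if the arm or the gripper's body presses on something with over 40 N, if the wrist force passes 120 N, or if a joint passes its speed limit or range.

## Working session

There is one attempt and no reset: what is moved stays moved. The work goes in short steps, Python scripts to look and compute and a tool call to move; the robot and the scene stay as the last step left them, time stands still between calls to the robot, and variables do not carry over. Pictures are saved under pics/ and viewed, about 12 in all and at most 16, crops included, and the job is handed in when it is done.

Besides the shell and the picture viewer there is one more tool, called after ">>>" by a JSON object that holds its "op" and its "data", one argument or row to a line. play_rows: Moves the arm, as the interface text tells. Its arguments: {"type":"object","properties":{"moves":{"type":"array"},"newtons":{"type":"number"}},"required":["moves"]}

```bash
mkdir -p pics
python3 - <<'E'
from rig import bot
import cv2,numpy as np
s=bot.get_state();print(s)
for n in("scene","top"):
    c=bot.capture(n);cv2.imwrite(f"pics/{n}0.png",cv2.resize(c["img"],(768,576)));np.savez(f"{n}0.npz",**c);print(n,c["K"],c["R"],c["t"])
E
```

```text
{'time_s': 0.0, 'qpos': array([ 1.13438252,  0.43524273,  0.02496351,  1.57414465, -0.0116024 ,
        1.13401424, -0.07509961]), 'dq': array([-0.00125009,  0.00097989, -0.00055027,  0.00019643,  0.00154786,
        0.0020182 , -0.00133553]), 'effort': array([ 8.67642229e-04, -6.67852950e+01,  9.85360332e-01, -3.14450419e+01,
       -6.05565123e-02,  4.30172228e-02,  2.18253354e-04]), 'eef_pos': array([ 0.20453061, -0.58995714,  0.19681426]), 'tool_rot': array([-0.34417292,  2.04237091, -2.03903763]), 'force': array([-0.97733111,  0.75034682,  0.37561366]), 'wrist_torque': array([ 0.04009402, -0.00765393,  0.00306062]), 'width': 1.0013326096213595}
scene [[445.78573483   0.         254.49829696]
 [  0.         445.78573483 190.01950818]
 [  0.           0.           1.        ]] [[-7.90635620e-01  6.12286897e-01  2.67053484e-04]
 [ 5.22621872e-01  6.75079813e-01 -5.20704931e-01]
 [-3.19001089e-01 -4.11548298e-01 -8.53736671e-01]] [ 0.40406329 -0.22737963  1.21914414]
top [[427.63418591   0.         249.87254666]
 [  0.         427.63418591 196.31129293]
 [  0.           0.           1.        ]] [[ 0.02779721 -0.99961243  0.00151842]
 [-0.98607488 -0.02766985 -0.16398385]
 [ 0.16396231  0.00306102 -0.98646185]] [-0.02661922  0.50554542  1.11366534]
```

View pics/scene0.png

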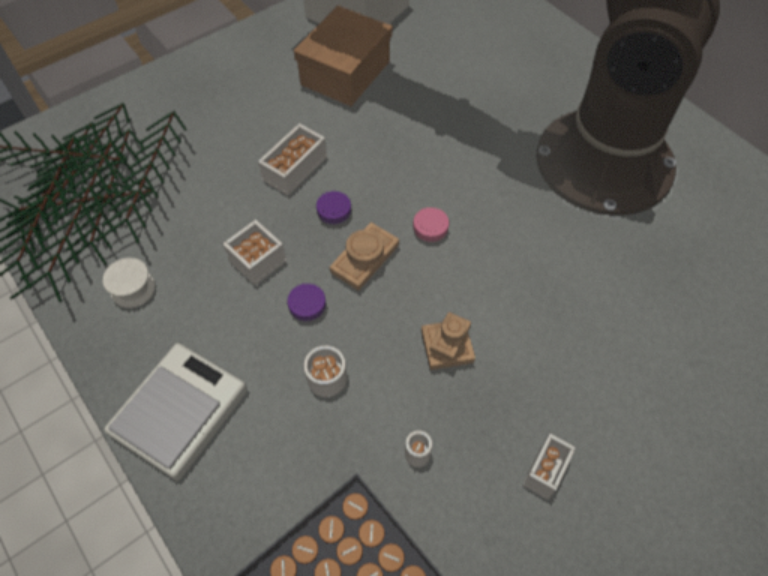

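View pics/top0.png

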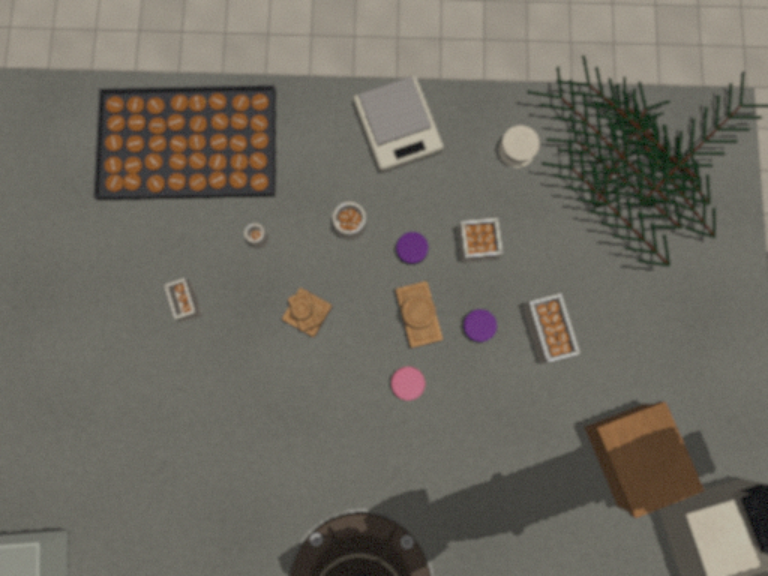

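The scene view (768 px) shows jars long (293,158), square (254,250), round (325,370), small (419,448) and narrow (550,466). The pale lid stacks are at (365,250), long under round, and (448,340), square under narrow under small. The purple (333,207 and 306,301) and pink (431,225) discs are look-alikes: lid_round is the wooden disc at (365,245). Next I measure it all from depth.

```bash
cat > h.py <<'E'
import numpy as np,cv2
def pts(c):
    z=c["z_map"];v,u=np.mgrid[0:384,0:512]
    K=c["K"];X=np.stack([(u-K[0,2])/K[0,0]*z,(v-K[1,2])/K[1,1]*z,z],-1)
    W=(X-c["t"])@c["R"]
    W[z==0]=np.nan
    return W
def proj(c,P):
    q=c["K"]@(c["R"]@np.array(P)+c["t"]);return q[:2]/q[2]
def bb(c,cx,cy,r,lo,hi):
    W=pts(c);m=(np.hypot(W[...,0]-cx,W[...,1]-cy)<r)&(W[...,2]>lo)&(W[...,2]<hi)
    return W[m]
def rect(P):
    (a,b),(w,h),t=cv2.minAreaRect((P[:,:2]*1000).astype(np.float32))
    if w<h:w,h,t=h,w,t+90
    return np.round([a,b,w,h,t],1),len(P),np.round(np.median(P[:,2])*1000,1)
E
python3 - <<'E'
from h import *
C={n:dict(np.load(f"{n}0.npz")) for n in("top","scene")}
print(proj(C["top"],[.205,-.59,.198])*1.5)
T=C["top"];W=pts(T)
print("table z",[np.nanmedian(pts(C[n])[150:300,200:350,2]) for n in C])
print("mesa",[round(float(W[int(v/1.5),int(u/1.5),2])*1000) for u,v in((645,460),(600,160),(520,145),(400,130),(190,140))])
for n,(u,v),r in[("long",(553,327),.085),("sq",(481,238),.06),("round",(349,218),.05),("small",(254,233),.035),("narrow",(180,299),.05),("stackA",(418,314),.09),("stackB",(306,312),.07),("pur1",(412,247),.05),("pur2",(480,325),.05),("pink",(408,383),.05)]:
    P=W[int(v/1.5)-3:int(v/1.5)+4,int(u/1.5)-3:int(u/1.5)+4].reshape(-1,3);c=np.nanmedian(P,0)
    print(n,c.round(3))
    lay={"stackA":[(.015,.035),(.042,.062)],"stackB":[(.015,.035),(.042,.062),(.068,.088)]}.get(n,[(.04,.06)] if n[:2]!="pu" and n!="pink" else [(.01,.06)])
    for lo,hi in lay:
        for k in C:
            Q=bb(C[k],c[0],c[1],r,lo,hi)
            if len(Q)>5:print("  ",lo,k,*rect(Q))
E
```

```text
[759.04491717 488.39486333]
table z [np.float64(0.0009613614167979635), np.float64(-3.392668821609795e-05)]
mesa [82, 30, 41, 37, 8]
long [ 0.456 -0.332  0.039]
   0.04 top [ 454.8 -329.9  112.    61.    16.8] 435 48.2
   0.04 scene [ 456.2 -328.8  114.9   64.1   15.6] 411 47.3
sq [ 0.619 -0.203  0.036]
   0.04 top [ 615.2 -200.9   69.8   68.8    6.5] 291 48.9
   0.04 scene [ 617.2 -199.1   69.3   68.2   97.6] 355 48.1
round [0.649 0.041 0.039]
   0.04 top [645.4  40.3  59.1  54.9   2.2] 172 48.7
   0.04 scene [647.3  42.7  59.6  57.6  53.7] 281 48.2
small [0.618 0.215 0.031]
   0.04 top [612.9 211.1  34.4  33.7  29.8] 78 49.6
   0.04 scene [615.2 213.   34.9  34.1  50.4] 145 48.9
narrow [0.49  0.341 0.033]
   0.04 top [488.  337.8  66.1  38.8  21.4] 187 48.6
   0.04 scene [490.6 339.6  66.6  38.1  20.8] 315 49.0
stackA [ 0.472 -0.088  0.054]
   0.015 top [ 482.9 -116.7  112.2  111.9  105.8] 526 26.6
   0.015 scene [ 484.9 -115.6  114.7  114.   106.3] 623 25.2
   0.042 top [476.4 -89.8  57.1  56.4   0.6] 390 52.6
   0.042 scene [478.1 -87.3  60.5  57.2  53.4] 446 51.5
stackB [0.466 0.106 0.078]
   0.015 top [473.4 112.5  68.4  67.6  62.4] 272 26.3
   0.015 scene [475.8 114.6  68.4  68.3  62.6] 419 25.3
   0.042 top [472.3 114.   66.1  38.1  25.1] 206 52.1
   0.042 scene [474.5 115.8  67.5  38.5  24.4] 260 51.2
   0.068 top [471.3 115.5  33.9  32.2  92.9] 148 78.3
   0.068 scene [473.7 117.8  35.6  34.5  47.1] 218 77.4
pur1 [ 0.602 -0.077  0.028]
   0.01 top [599.4 -76.9  58.6  55.8   1.6] 368 26.5
   0.01 scene [602.4 -75.5  59.2  58.4 114.1] 509 25.6
pur2 [ 0.46  -0.204  0.027]
   0.01 top [ 457.9 -203.3   58.7   58.   117.7] 390 26.5
   0.01 scene [ 460.5 -200.6   60.9   56.5   52.8] 411 24.8
pink [ 0.351 -0.076  0.027]
   0.01 top [349.9 -74.9  56.7  55.9  91.6] 388 26.8
   0.01 scene [352.7 -72.9  60.2  57.6  52.9] 430 25.0
```

Run:
```python
from h import *
from rig import bot
from scipy.spatial.transform import Rotation as R
C={n:dict(np.load(f"{n}0.npz")) for n in("top","scene")}
for k in C:
    print(k,*rect(bb(C[k],.472,-.088,.07,.018,.033)))
    for n,x,y,r,lo,hi in[("small",.614,.212,.035,.044,.06),("round",.646,.041,.05,.044,.06),("lround",.477,-.088,.05,.042,.062),("lsmall",.472,.116,.04,.068,.09)]:
        c,rr=cv2.minEnclosingCircle((bb(C[k],x,y,r,lo,hi)[:,:2]*1000).astype(np.float32));print(n,np.round(c,1),round(rr,1))
M=R.from_rotvec(bot.get_state()["tool_rot"]).as_matrix();print(M.round(3),"jaw yaw",np.degrees(np.arctan2(M[1,2],M[0,2])))
```

```text
top [475.9 -91.8 111.9  60.4  15.8] 509 26.6
small [612.9 211.5] 17.8
round [645.5  40.4] 30.4
lround [476.6 -90. ] 29.7
lsmall [471.8 115.9] 17.8
scene [477.2 -89.7 113.7  61.1  16. ] 556 25.5
small [614.4 213.7] 18.5
round [647.8  42.1] 30.5
lround [479.8 -88.4] 31.0
lsmall [473.7 117.7] 19.0
[[-0.945 -0.001  0.328]
 [-0.328  0.001 -0.945]
 [ 0.    -1.    -0.001]] jaw yaw -70.8808510956813
```

>>> {"op": "play_rows", "data": {
  "moves": [
    [[134,354,0],0.1,-1],
    [[134,354,0],0.1,-1],
    [[134,354,0],0.1,-1],
    [[134,354,0],0.1,-1],
    [[134,354,0],0.1,-1],
    [[134,354,0],0.1,-1],
    [[134,354,0],0.1,-1],
    [[134,354,0],0.1,-1],
    [[134,354,0],0.1,-1],
    [[268,708,0],0.1,-1],
    [[268,708,0],0.1,-1],
    [[268,708,0],0.1,-1]
  ],
  "newtons": 25
}}

```text
time_s: 1.1
eef_pos: [0.3817, -0.121, 0.1977]
tool_rot: [-0.436, 1.981, -1.982]
force: [0.6, -0.9, 0.2]
width: 1.0
```

>>> {"op": "play_rows", "data": {
  "moves": [
    [[80,210,-30],0,-1],
    [[80,210,-30],0,-1],
    [[80,210,-60],0,-1],
    [[80,210,-60],0,-1],
    [[80,210,-60],0,-1],
    [[80,210,-60],0,-1],
    [[80,210,-60],0,-1],
    [[80,210,-60],0,-1],
    [[80,210,-60],0,-1],
    [[80,210,-60],0,-1]
  ]
}}

```text
time_s: 1.93
eef_pos: [0.4616, 0.0856, 0.1378]
tool_rot: [-0.435, 1.982, -1.984]
force: [0.7, 0.3, -0.6]
width: 1.001
```

```bash
cat > st.py <<'E'
from h import *
from rig import bot
from scipy.spatial.transform import Rotation as R
def st():
    s=bot.get_state();M=R.from_rotvec(s["tool_rot"]).as_matrix()
    print("t",round(s["time_s"],2),"tcp",(s["eef_pos"]*1000).round(1),"yaw",np.degrees(np.arctan2(M[1,2],M[0,2])).round(2),"F",s["force"].round(1),"w",round(s["width"]*92,1),"tilt",M[2].round(3))
    return s
if __name__=="__main__":
    import sys
    st()
    if len(sys.argv)>1:
        n,u,v,w,f=sys.argv[1],*map(int,sys.argv[2:6])
        c=bot.capture(n);i=c["img"][v:v+w*3//4,u:u+w]
        cv2.imwrite(f"pics/{f}.png",cv2.resize(i,(640,480),interpolation=cv2.INTER_CUBIC));np.savez(f"c{f}.npz",**c)
E
python3 st.py
```

```text
t 1.93 tcp [461.6  85.6 137.8] yaw -65.26 F [ 0.7  0.3 -0.6] w 92.1 tilt [ 0.    -1.     0.001]
```

>>> {"op": "play_rows", "data": {
  "moves": [
    [[11,31,0],0,-1],
    [[11,31,-30],0,-1],
    [[11,31,-60],0,-1],
    [[11,31,-77],0,-1],
    [[11,31,-77],0,-1],
    [[11,31,-77],0,-1]
  ]
}}

```text
time_s: 2.43
eef_pos: [0.4724, 0.1168, 0.0607]
tool_rot: [-0.437, 1.982, -1.984]
force: [-0.5, 0.3, -0.2]
width: 1.0
```

```bash
python3 st.py scene 240 170 120 1
```

```text
t 2.43 tcp [472.4 116.8  60.7] yaw -65.24 F [-0.5  0.3 -0.2] w 92.0 tilt [ 0.001 -1.     0.   ]
```

View pics/1.png

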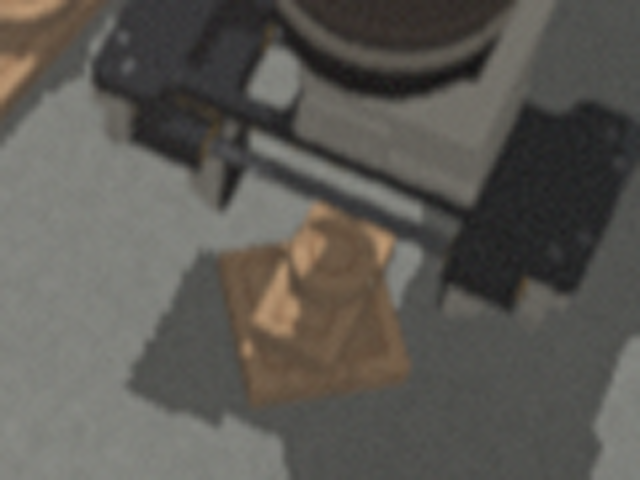

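The crop shows the small lid at (340,262), midway between the finger tips at (228,195) and (470,300). I close on it now.

>>> {"op": "play_rows", "data": {
  "moves": [
    [[0,0,0],0,1],
    [[0,0,0],0,1],
    [[0,0,0],0,1],
    [[0,0,0],0,1],
    [[0,0,0],0,1],
    [[0,0,0],0,1],
    [[0,0,0],0,1],
    [[0,0,0],0,1],
    [[0,0,0],0,1]
  ]
}}

```text
time_s: 3.23
eef_pos: [0.4727, 0.1181, 0.0606]
tool_rot: [-0.437, 1.982, -1.982]
force: [0.6, -0.2, 0.3]
width: 0.395
```

```bash
python3 st.py
```

```text
t 3.23 tcp [472.7 118.1  60.6] yaw -65.15 F [ 0.6 -0.2  0.3] w 36.3 tilt [ 0. -1.  0.]
```

>>> {"op": "play_rows", "data": {
  "moves": [
    [[0,0,20],0,1],
    [[0,0,55],0,1],
    [[35,24,65],0,1],
    [[70,48,65],0,1],
    [[105,72,65],0,1],
    [[130,88,65],0,1],
    [[141,96,65],0,1],
    [[141,96,50],0,1],
    [[141,96,25],0,1],
    [[141,96,20],0,1],
    [[141,96,20],0,1]
  ]
}}

```text
time_s: 4.15
eef_pos: [0.6121, 0.2132, 0.0785]
tool_rot: [-0.442, 1.982, -1.984]
force: [-0.3, -0.7, 0.1]
width: 0.007
```

```bash
python3 st.py scene 230 245 100 2
```

```text
t 4.15 tcp [612.1 213.2  78.5] yaw -65.14 F [-0.3 -0.7  0.1] w 0.7 tilt [ 0.005 -1.    -0.   ]
```

View pics/2.png

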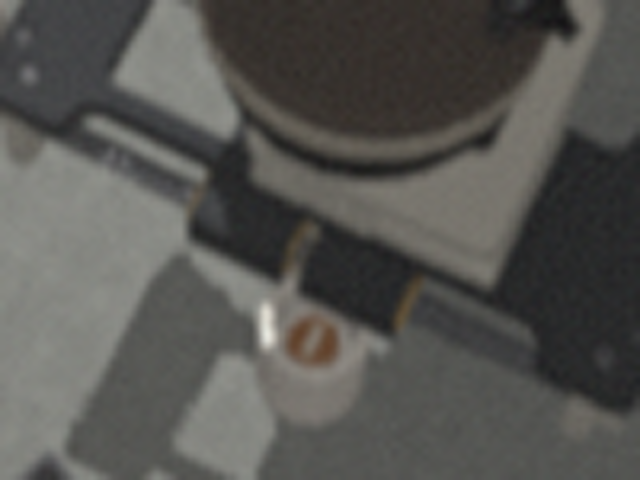

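The lid slipped out: the jaws are shut over jar_small at (310,340). I raise the arm and find the lid.

>>> {"op": "play_rows", "data": {
  "moves": [
    [[0,0,40],0,-1],
    [[0,40,80],0,-1],
    [[0,80,80],0,-1],
    [[0,120,80],0,-1],
    [[0,120,80],0,-1]
  ]
}}

```text
time_s: 4.62
eef_pos: [0.6117, 0.3438, 0.1644]
tool_rot: [-0.439, 1.983, -1.968]
force: [-2.1, 0.7, -0.2]
width: 0.316
```

```bash
python3 st.py scene 220 150 190 3
```

```text
t 4.62 tcp [611.7 343.8 164.4] yaw -64.73 F [-2.1  0.7 -0.2] w 29.1 tilt [-0.005 -1.    -0.006]
```

View pics/3.png

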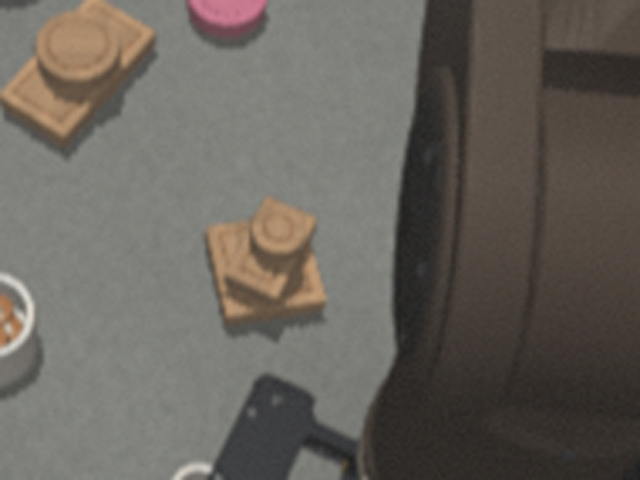

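The small lid still stands on the stack, at (283,232). The grip was too shallow, so I re-measure and take a deeper and firmer hold.

Run:
```python
from st import *
st();
for k in("scene","top"):
    c=bot.capture(k)
    for lo,hi,r in((.07,.088,.05),(.044,.062,.05)):
        P=bb(c,.474,.115,r,lo,hi)
        if len(P)>5: print(k,cv2.minEnclosingCircle((P[:,:2]*1000).astype(np.float32)),*rect(P))
```

```text
t 4.67 tcp [611.5 342.4 163.4] yaw -64.71 F [ 0.5  0.1 -0. ] w 33.2 tilt [-0.004 -1.    -0.005]
scene ((474.5398254394531, 117.19902038574219), 18.84388542175293) [473.6 117.5  35.5  34.4  88.8] 214 77.5
scene ((475.2442626953125, 115.88932800292969), 35.853858947753906) [474.  115.6  68.7  38.   24.9] 252 51.4
top ((480.5050048828125, 104.04142761230469), 8.461050033569336) [481.4 103.   16.9   2.8  40.6] 7 77.6
top ((486.77587890625, 108.15011596679688), 23.098709106445312) [491.  104.2  46.   15.4  46.9] 51 52.6
```

>>> {"op": "play_rows", "data": {
  "moves": [
    [[-35,-54,0],0,-1],
    [[-70,-108,0],0,-1],
    [[-105,-162,0],0,-1],
    [[-130,-200,-10],0,-1],
    [[-141,-217,-30],0,-1],
    [[-141,-217,-40],0,-1],
    [[-141,-217,-40],0,-1],
    [[-141,-217,-40],0,-1]
  ],
  "newtons": 45
}}

```text
time_s: 5.43
eef_pos: [0.4697, 0.1105, 0.1196]
tool_rot: [-0.435, 1.983, -1.991]
force: [0.4, -0.8, -0.2]
width: 0.984
```

```bash
python3 st.py
```

```text
t 5.43 tcp [469.7 110.5 119.6] yaw -65.53 F [ 0.4 -0.8 -0.2] w 90.5 tilt [ 0.005 -1.     0.003]
```

>>> {"op": "play_rows", "data": {
  "moves": [
    [[0,0,0],0,-1],
    [[0,0,0],0,-1]
  ]
}}

```text
time_s: 5.6
eef_pos: [0.4739, 0.1171, 0.1217]
tool_rot: [-0.433, 1.981, -1.981]
force: [0.5, 0.2, 0.5]
width: 1.001
```

```bash
python3 st.py
```

```text
t 5.6 tcp [473.9 117.1 121.7] yaw -65.22 F [0.5 0.2 0.5] w 92.1 tilt [-0.002 -1.     0.   ]
```

Over the lid. I go down to tip z 56, close and lift a little.

>>> {"op": "play_rows", "data": {
  "moves": [
    [[-1,0,-30],0,-1],
    [[-1,0,-55],0,-1],
    [[-1,0,-66],0,-1],
    [[-1,0,-66],0,1],
    [[-1,0,-66],0,1],
    [[-1,0,-66],0,1],
    [[-1,0,-66],0,1],
    [[-1,0,-66],0,1],
    [[-1,0,-66],0,1],
    [[-1,0,-66],0,1],
    [[-1,0,-56],0,1],
    [[-1,0,-46],0,1]
  ]
}}

```text
time_s: 6.6
eef_pos: [0.4713, 0.117, 0.0752]
tool_rot: [-0.438, 1.982, -1.982]
force: [0.8, 0.6, 0.2]
width: 0.396
```

>>> {"op": "play_rows", "data": {
  "moves": [
    [[0,0,10],0,1],
    [[0,0,20],0,1],
    [[0,0,30],0,1],
    [[0,0,30],0,1],
    [[0,0,30],0,1]
  ]
}}

```text
time_s: 7.02
eef_pos: [0.4724, 0.1172, 0.1055]
tool_rot: [-0.434, 1.981, -1.981]
force: [-0.2, -0.3, -0.4]
width: 0.037
```

```bash
python3 st.py scene 240 170 120 4
```

```text
t 7.02 tcp [472.4 117.2 105.5] yaw -65.17 F [-0.2 -0.3 -0.4] w 3.4 tilt [-0.002 -1.     0.001]
```

View pics/4.png

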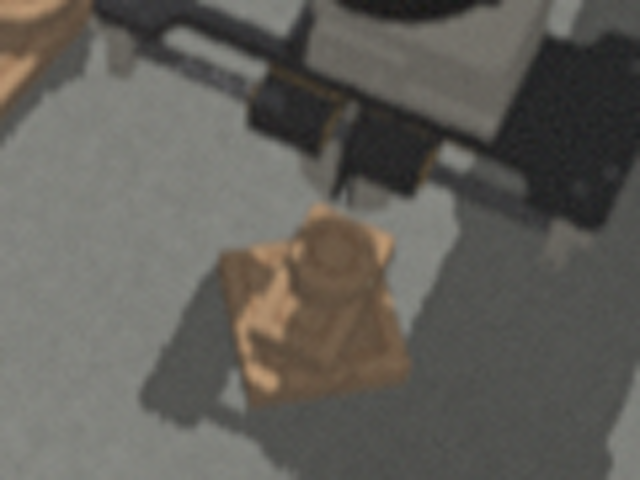

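The lid was left behind again, at (337,255). Lifting started about when the fingers arrived, so I allow more closing time, go deeper and use more grip.

>>> {"op": "play_rows", "data": {
  "moves": [
    [[0,0,0],0,0.2],
    [[0,0,0],0,0.2],
    [[0,0,0],0,0.2],
    [[0,0,0],0,0.2],
    [[0,0,0],0,0.2],
    [[0,0,0],0,0.2],
    [[0,0,0],0,0],
    [[0,0,0],0,0]
  ],
  "newtons": 60
}}

```text
time_s: 7.73
eef_pos: [0.4718, 0.1171, 0.1046]
tool_rot: [-0.437, 1.982, -1.982]
force: [-1.1, -0.3, -0.0]
width: 0.481
```

Run:
```python
from st import *
st();c=bot.capture("scene");P=bb(c,.474,.115,.045,.07,.083);print(*rect(P))
```

```text
t 7.73 tcp [471.8 117.1 104.6] yaw -65.15 F [-1.1 -0.3 -0. ] w 44.3 tilt [ 0. -1.  0.]
[473.3 117.6  35.5  33.8 170.9] 211 77.5
```

>>> {"op": "play_rows", "data": {
  "moves": [
    [[0,0,-30],0,0],
    [[0,0,-50],0,0],
    [[0,0,-50],0,0],
    [[0,0,-50],0,1],
    [[0,0,-50],0,1],
    [[0,0,-50],0,1],
    [[0,0,-50],0,1],
    [[0,0,-50],0,1],
    [[0,0,-50],0,1],
    [[0,0,-50],0,1],
    [[0,0,-47],0,1],
    [[0,0,-44],0,1]
  ]
}}

```text
time_s: 8.78
eef_pos: [0.4716, 0.1171, 0.0608]
tool_rot: [-0.437, 1.982, -1.982]
force: [0.9, -0.6, 0.2]
width: 0.004
```

Run:
```python
from st import *
s=st();print(s["wrist_torque"]);c=bot.capture("scene");P=bb(c,.474,.115,.045,.065,.095);print(*rect(P))
```

```text
t 8.78 tcp [471.6 117.1  60.8] yaw -65.15 F [ 0.9 -0.6  0.2] w 0.4 tilt [ 0. -1. -0.]
[-0.00251196 -0.03781851  0.01334899]
[479.8 121.2  35.   22.1 120.1] 138 77.0
```

>>> {"op": "play_rows", "data": {
  "moves": [
    [[0,0,30],0,1],
    [[0,0,60],0,1],
    [[0,0,90],0,0],
    [[0,0,90],0,0],
    [[0,0,90],0,0]
  ]
}}

```text
time_s: 9.25
eef_pos: [0.473, 0.1175, 0.1523]
tool_rot: [-0.432, 1.98, -1.98]
force: [0.3, 0.2, -0.6]
width: 0.174
```

```bash
python3 st.py scene 240 150 130 5;  python3 - <<'E'
from h import *
c=dict(np.load("c5.npz"))
for lo,hi in((.065,.085),(.044,.062),(.015,.035)):
    P=bb(c,.474,.115,.06,lo,hi);print(*rect(P))
E
```

```text
t 9.25 tcp [473.  117.5 152.3] yaw -65.17 F [ 0.3  0.2 -0.6] w 16.0 tilt [-0.004 -1.     0.001]
[474.2 118.   34.3  33.9  69. ] 226 77.5
[474.6 115.6  67.6  38.2  24.9] 250 51.5
[475.6 114.   70.2  68.7  62. ] 418 25.3
```

View pics/5.png

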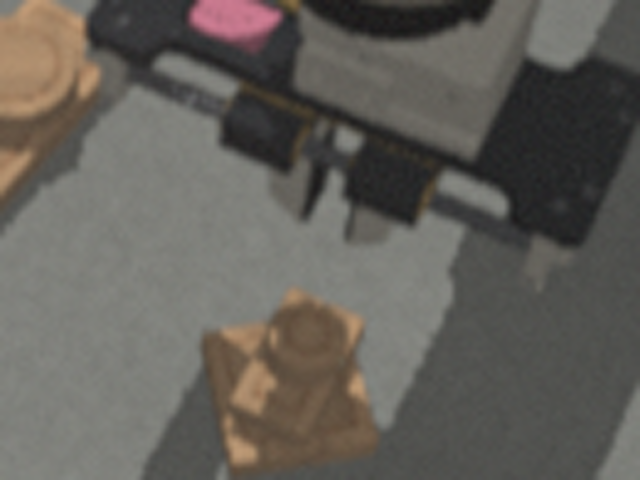

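Run:
```python
from st import *
c=dict(np.load("c5.npz"))
q=proj(c,[.473,.1175,.1523]);print("tcp px crop",(q-[240,150])*640/130)
W=pts(c)
for (u,v) in((300,208),(365,232),(290,195),(370,220),(310,330)):
    print((u,v),(W[150+round(v*130/640),240+round(u*130/640)]*1000).round(1))
c0=dict(np.load("c2.npz"));q=proj(c0,[.6121,.2132,.0785]);print("c2 tcp px",(q-[230,245])*6.4)
c0=dict(np.load("c4.npz"));q=proj(c0,[.4724,.1172,.1055]);print("c4 tcp px",(q-[240,170])*640/120)
```

```text
tcp px crop [323.12159764 245.94671965]
(300, 208) [486.6 113.7 191.9]
(365, 232) [476.5 138.9 196.3]
(290, 195) [489.8 110.7 198.5]
(370, 220) [475.9 139.7 204.2]
(310, 330) [471.1 117.8  78.1]
c2 tcp px [323.13996543 290.10944633]
c4 tcp px [338.95216349 218.45067035]
```

Run:
```python
from st import *
def low(c,t):
    W=pts(c).reshape(-1,3)*1000;m=(np.hypot(W[:,0]-t[0],W[:,1]-t[1])<60)&(W[:,2]>110)
    P=W[m];P=P[np.argsort(P[:,2])];print(len(P),P[:200:12].round(0).tolist())
s=st();low(dict(np.load("c5.npz")),(473,117.5))
for n in("scene","top"):
    c=bot.capture(n);low(c,(473,117.5))
print(s["eef_pos"])
```

```text
t 9.3 tcp [472.  117.  150.9] yaw -65.17 F [-0.6  0.3 -1.1] w 20.2 tilt [-0.001 -1.     0.001]
12859 [[488.0, 114.0, 182.0], [478.0, 131.0, 187.0], [489.0, 113.0, 190.0], [474.0, 143.0, 192.0], [474.0, 111.0, 194.0], [488.0, 114.0, 197.0], [490.0, 105.0, 199.0], [474.0, 141.0, 201.0], [473.0, 145.0, 204.0], [472.0, 146.0, 205.0], [481.0, 114.0, 208.0], [490.0, 109.0, 211.0], [487.0, 114.0, 215.0], [485.0, 114.0, 223.0], [475.0, 109.0, 234.0], [501.0, 144.0, 252.0], [514.0, 116.0, 253.0]]
12894 [[472.0, 107.0, 179.0], [486.0, 114.0, 184.0], [490.0, 109.0, 189.0], [477.0, 135.0, 191.0], [471.0, 107.0, 193.0], [490.0, 105.0, 195.0], [489.0, 105.0, 198.0], [472.0, 145.0, 199.0], [473.0, 148.0, 201.0], [477.0, 110.0, 203.0], [473.0, 142.0, 205.0], [493.0, 99.0, 208.0], [479.0, 111.0, 213.0], [485.0, 111.0, 220.0], [472.0, 107.0, 226.0], [489.0, 112.0, 245.0], [465.0, 160.0, 251.0]]
3616 [[511.0, 76.0, 279.0], [501.0, 103.0, 539.0], [500.0, 102.0, 568.0], [484.0, 64.0, 570.0], [496.0, 155.0, 572.0], [526.0, 94.0, 574.0], [489.0, 162.0, 575.0], [502.0, 75.0, 576.0], [525.0, 111.0, 576.0], [491.0, 168.0, 577.0], [491.0, 166.0, 578.0], [489.0, 158.0, 579.0], [471.0, 61.0, 579.0], [494.0, 148.0, 580.0], [472.0, 61.0, 580.0], [486.0, 161.0, 580.0], [490.0, 153.0, 581.0]]
[0.47199106 0.11696275 0.15093425]
```

Run:
```python
from st import *
for f,t in(("c1",(472.4,116.8,60.7)),("c2",(612.1,213.2,78.5)),("c4",(472.4,117.2,105.5)),("c5",(473,117.5,152.3))):
    c=dict(np.load(f+".npz"));W=pts(c)*1000;K=c["img"].astype(int)
    m=(np.hypot(W[...,0]-t[0],W[...,1]-t[1])<75)&(W[...,2]>85)
    # gripper = not wood: grey
    z=np.sort(W[m][:,2]);print(f,t,"lowest",z[:30:3].round(0))
    P=W[m];P=P[P[:,2]<np.percentile(z[:60],100)];print(P[:,:2].min(0).round(),P[:,:2].max(0).round(),P[:,:2].mean(0).round(1))
```

```text
c1 (472.4, 116.8, 60.7) lowest [ 86.  90.  93.  96.  97.  97.  98.  99. 100. 100.]
[457.  68.] [510. 179.] [483.4 116.2]
c2 (612.1, 213.2, 78.5) lowest [110. 120. 159. 178. 179. 179. 180. 180. 181. 181.]
[612. 144.] [658. 288.] [640.8 229.7]
c4 (472.4, 117.2, 105.5) lowest [134. 135. 137. 139. 140. 141. 142. 144. 144. 145.]
[472. 107.] [490. 139.] [482.  122.5]
c5 (473, 117.5, 152.3) lowest [182. 185. 185. 186. 187. 187. 188. 188. 190. 191.]
[468. 103.] [493. 145.] [481.7 121. ]
```

Depth shows the real finger tips are about 29 mm higher than the reported TCP (lowest finger points at z ≈ TCP z + 29 in every picture), while x and y agree. So the jaws had been closing in air above the lid. I go down lower, in stages, watching the force.

>>> {"op": "play_rows", "data": {
  "moves": [
    [[1,0,-40],0,-0.3],
    [[1,0,-75],0,-0.3],
    [[1,0,-95],0,-0.3],
    [[1,0,-103],0,-0.3],
    [[1,0,-110],0,-0.3],
    [[1,0,-116],0,-0.3],
    [[1,0,-120],0,-0.3],
    [[1,0,-120],0,-0.3]
  ],
  "newtons": 30
}}

```text
time_s: 10.07
eef_pos: [0.473, 0.1172, 0.0306]
tool_rot: [-0.436, 1.981, -1.981]
force: [-1.2, 0.5, -0.1]
width: 0.647
```

```bash
python3 st.py scene 240 170 120 6
```

```text
t 10.07 tcp [473.  117.2  30.6] yaw -65.15 F [-1.2  0.5 -0.1] w 59.5 tilt [-0. -1.  0.]
```

View pics/6.png

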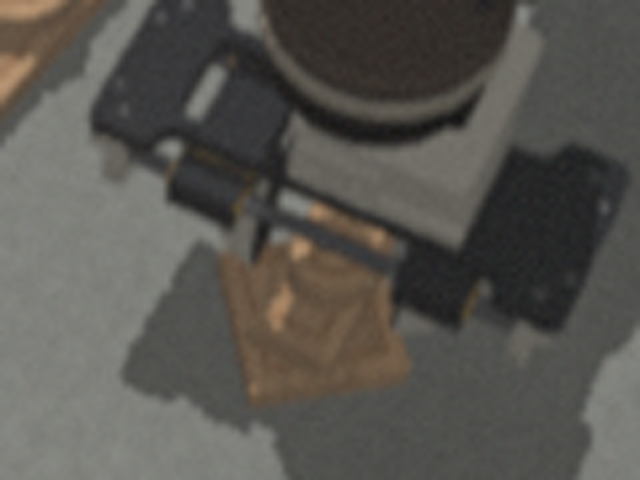

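The fingers now flank the small lid, tips at (245,245) and (390,310), with no contact force. I go 3 mm lower and close.

>>> {"op": "play_rows", "data": {
  "moves": [
    [[0,0,-3],0,1],
    [[0,0,-3],0,1],
    [[0,0,-3],0,1],
    [[0,0,-3],0,1],
    [[0,0,-3],0,1],
    [[0,0,-3],0,1],
    [[0,0,-3],0,1],
    [[0,0,2],0,1],
    [[0,0,12],0,1],
    [[0,0,32],0,1],
    [[0,0,32],0,1]
  ]
}}

```text
time_s: 11.03
eef_pos: [0.4744, 0.1181, 0.0659]
tool_rot: [-0.433, 1.98, -1.979]
force: [0.1, 0.2, -0.5]
width: 0.382
```

Run:
```python
from st import *
s=st();c=bot.capture("scene");np.savez("c7.npz",**c)
for lo,hi,r in((.085,.103,.04),(.104,.118,.022),(.044,.062,.05)):
    P=bb(c,.473,.117,r,lo,hi)
    if len(P)>5:print(lo,*rect(P))
```

```text
t 11.03 tcp [474.4 118.1  65.9] yaw -65.13 F [ 0.1  0.2 -0.5] w 35.1 tilt [-0.004 -1.     0.   ]
0.085 [485.1 123.   52.7  12.6 107.6] 31 100.1
0.104 [474.2 120.4  37.   33.2   2.8] 160 114.7
0.044 [483.1 120.2  48.5  38.3  26.9] 333 51.7
```

>>> {"op": "play_rows", "data": {
  "moves": [
    [[0,0,8],0,1],
    [[25,17,10],0,1],
    [[50,34,10],0,1],
    [[75,51,10],0,1],
    [[100,68,10],0,1],
    [[120,82,10],0,1],
    [[135,92,10],0,1],
    [[141,96,10],0,1],
    [[141,96,5],0,1],
    [[141,96,-5],0,1],
    [[141,96,-10],0,1],
    [[141,96,-10],0,1]
  ]
}}

```text
time_s: 12.08
eef_pos: [0.6117, 0.2113, 0.0507]
tool_rot: [-0.44, 1.982, -1.985]
force: [0.6, -0.5, 0.2]
width: 0.378
```

>>> {"op": "play_rows", "data": {
  "moves": [
    [[0,0,-9],0,1],
    [[0,0,-16],0,1],
    [[0,0,-22],0,1],
    [[0,0,-28],0,1],
    [[0,0,-28],0,1],
    [[0,0,-28],0,1]
  ]
}}

```text
time_s: 12.58
eef_pos: [0.6134, 0.213, 0.0242]
tool_rot: [-0.438, 1.982, -1.982]
force: [-0.3, 0.5, -0.1]
width: 0.383
```

```bash
python3 st.py scene 230 245 100 8
```

```text
t 12.58 tcp [613.4 213.   24.2] yaw -65.14 F [-0.3  0.5 -0.1] w 35.2 tilt [ 0.001 -1.    -0.   ]
```

View pics/8.png

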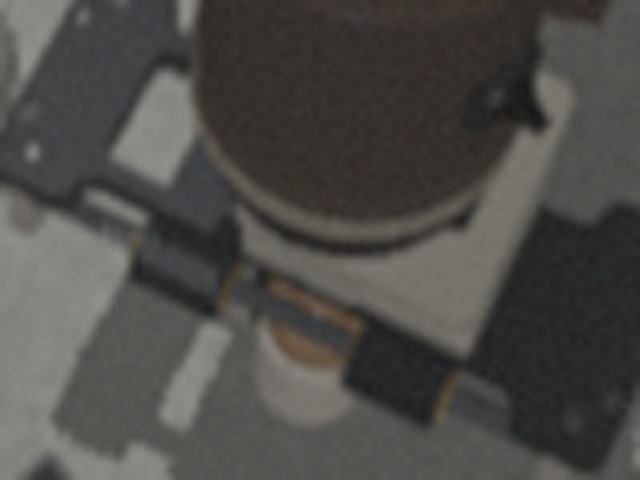

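The lid (315,325) sits concentrically over jar_small (305,390). I release, raise the arm, then move over to the narrow lid.

>>> {"op": "play_rows", "data": {
  "moves": [
    [[0,0,0],0,-0.3],
    [[0,0,0],0,-0.3],
    [[0,0,0],0,-0.3],
    [[0,0,20],0,-0.3],
    [[0,0,55],0,-0.3],
    [[-35,-24,70],0,-0.3],
    [[-70,-48,70],0,-0.3],
    [[-105,-72,70],0,-0.3],
    [[-130,-90,70],0,-0.3],
    [[-140,-97,70],0,-0.3],
    [[-140,-97,70],0,-0.3],
    [[-140,-97,70],0,-0.3]
  ]
}}

```text
time_s: 13.63
eef_pos: [0.4743, 0.1159, 0.0953]
tool_rot: [-0.434, 1.981, -1.982]
force: [0.1, 0.8, 0.5]
width: 0.651
```

```bash
cat > chk.py <<'E'
from st import *
st();J={"small":(.6139,.2124,.03),"narrow":(.4893,.3387,.045),"square":(.6162,-.2,.055),"round":(.6466,.0413,.045),"long":(.4555,-.3293,.07)}
import sys
for k in sys.argv[2:]:
    c=bot.capture(k)
    for n in sys.argv[1].split(","):
        P=bb(c,*J[n],.057,.09)
        print(k,n,*(rect(P) if len(P)>9 else ["none"]), "z1-99",(np.percentile(P[:,2],[2,98])*1000).round(1) if len(P)>9 else "")
    P=bb(c,.474,.115,.05,.044,.062)
    if len(P)>9:print("narrow lid",*rect(P))
    P=bb(c,.474,.115,.06,.015,.035)
    if len(P)>9:print("sq lid",*rect(P))
E
python3 chk.py small scene top
```

```text
t 13.63 tcp [474.3 115.9  95.3] yaw -65.19 F [0.1 0.8 0.5] w 59.9 tilt [-0.002 -1.     0.001]
scene small [613.8 214.3  35.4  34.2  86.1] 271 67.7 z1-99 [59.1 71.1]
narrow lid [474.2 115.5  67.2  38.6  25.2] 487 51.7
sq lid [475.4 114.7  69.   69.   62.1] 417 25.3
top small none z1-99
```

jar_small is closed (top at 67.7 mm against 68 expected). Next is the narrow lid.

>>> {"op": "play_rows", "data": {
  "moves": [
    [[-1,-1,-35],0,-0.3],
    [[-1,-1,-65],0,-0.3],
    [[-1,-1,-80],0,-0.3],
    [[-1,-1,-88],0,-0.3],
    [[-1,-1,-93],0,-0.3],
    [[-1,-1,-93],0,1],
    [[-1,-1,-93],0,1],
    [[-1,-1,-93],0,1],
    [[-1,-1,-93],0,1],
    [[-1,-1,-93],0,1],
    [[-1,-1,-93],0,1],
    [[-1,-1,-93],0,1]
  ]
}}

```text
time_s: 14.73
eef_pos: [0.4737, 0.1154, 0.0025]
tool_rot: [-0.434, 1.981, -1.981]
force: [0.1, -0.0, 7.4]
width: 0.413
```

>>> {"op": "play_rows", "data": {
  "moves": [
    [[0,0,5],0,1],
    [[0,0,20],0,1],
    [[0,0,50],0,1],
    [[0,0,75],0,1],
    [[0,0,75],0,1]
  ]
}}

```text
time_s: 15.15
eef_pos: [0.4752, 0.1162, 0.081]
tool_rot: [-0.429, 1.979, -1.979]
force: [0.8, 1.0, 0.5]
width: 0.407
```

```bash
python3 chk.py small scene
```

```text
t 15.15 tcp [475.2 116.2  81. ] yaw -65.15 F [0.8 1.  0.5] w 37.5 tilt [-0.006 -1.     0.001]
scene small [613.7 214.8  34.6  34.4   7.9] 269 67.9 z1-99 [60.  70.8]
sq lid [475.8 114.2  69.3  68.5  61.8] 713 25.8
```

>>> {"op": "play_rows", "data": {
  "moves": [
    [[2,25,0],-0.02,1],
    [[4,55,0],-0.04,1],
    [[6,85,0],-0.065,1],
    [[8,115,0],-0.065,1],
    [[11,145,0],-0.065,1],
    [[13,175,0],-0.065,1],
    [[15,200,0],-0.065,1],
    [[16,217,-5],-0.065,1],
    [[16,224,-15],-0.065,1],
    [[16,224,-25],-0.065,1],
    [[16,224,-35],-0.065,1],
    [[16,224,-35],-0.065,1]
  ]
}}

```text
time_s: 16.2
eef_pos: [0.4876, 0.3357, 0.0385]
tool_rot: [-0.38, 2.019, -2.026]
force: [-1.5, -0.5, -0.2]
width: 0.411
```

>>> {"op": "play_rows", "data": {
  "moves": [
    [[0,0,0],0,1],
    [[0,0,-7],0,1],
    [[0,0,-14],0,1],
    [[0,0,-14],0,1]
  ]
}}

```text
time_s: 16.53
eef_pos: [0.4885, 0.338, 0.0264]
tool_rot: [-0.377, 2.02, -2.022]
force: [0.5, 0.2, -0.5]
width: 0.409
```

```bash
python3 st.py scene 320 270 100 9
```

```text
t 16.53 tcp [488.5 338.   26.4] yaw -68.92 F [ 0.5  0.2 -0.5] w 37.7 tilt [ 0.001 -1.     0.001]
```

View pics/9.png

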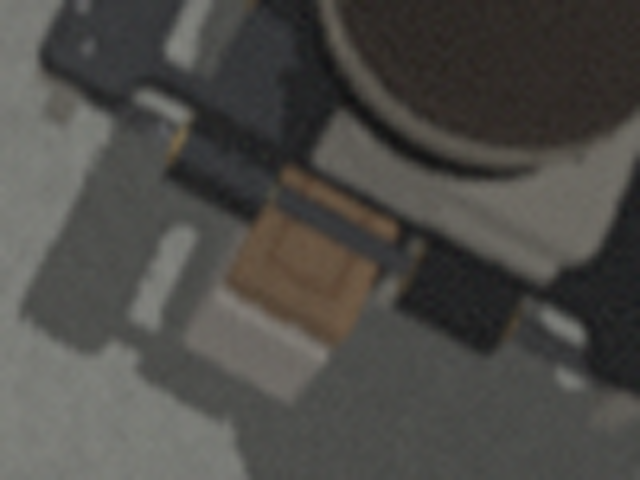

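The lid lies square over jar_narrow in the crop (lid 315,255; jar 260,345). I release and go to the square lid, turning the jaws on the way.

>>> {"op": "play_rows", "data": {
  "moves": [
    [[0,0,0],0,-0.4],
    [[0,0,0],0,-0.4],
    [[0,0,0],0,-0.4],
    [[0,0,25],0,-0.6],
    [[0,0,60],0,-0.8],
    [[-2,-30,70],-0.12,-1],
    [[-4,-70,70],-0.24,-1],
    [[-6,-110,70],-0.36,-1],
    [[-9,-150,70],-0.48,-1],
    [[-11,-180,70],-0.6,-1],
    [[-13,-205,70],-0.72,-1],
    [[-14,-225,70],-0.84,-1]
  ]
}}

```text
time_s: 17.58
eef_pos: [0.4745, 0.1115, 0.0981]
tool_rot: [-0.478, -1.954, 1.955]
force: [0.2, 0.6, -0.8]
width: 1.001
```

>>> {"op": "play_rows", "data": {
  "moves": [
    [[0,0,0],-0.013,-1],
    [[0,0,0],-0.013,-1],
    [[0,0,0],-0.013,-1]
  ]
}}

```text
time_s: 17.83
eef_pos: [0.475, 0.1151, 0.098]
tool_rot: [-0.48, -1.954, 1.952]
force: [-0.4, 0.3, 0.2]
width: 1.002
```

```bash
python3 chk.py small,narrow scene top
```

```text
t 17.83 tcp [475.  115.1  98. ] yaw -117.6 F [-0.4  0.3  0.2] w 92.2 tilt [-0.    -1.    -0.001]
scene small [614.2 214.8  34.7  34.6 158.6] 274 67.8 z1-99 [58.1 70.6]
scene narrow [488.8 340.   66.5  37.9  21.3] 687 67.9 z1-99 [60.3 71.4]
sq lid [475.9 114.2  68.8  67.8  62.4] 591 25.8
top small none z1-99 
top narrow [487.1 338.6  66.1  39.7  21.2] 378 67.9 z1-99 [59.4 72.4]
```

jar_narrow is closed flat and in line. Next is the square lid.

>>> {"op": "play_rows", "data": {
  "moves": [
    [[0,-1,-40],0,-1],
    [[0,-1,-75],0,-1],
    [[0,-1,-95],0,-1],
    [[0,-1,-105],0,-1],
    [[0,-1,-112],0,-1],
    [[0,-1,-117],0,-1],
    [[0,-1,-117],0,1],
    [[0,-1,-117],0,1],
    [[0,-1,-117],0,1],
    [[0,-1,-117],0,1],
    [[0,-1,-117],0,1],
    [[0,-1,-117],0,1]
  ]
}}

```text
time_s: 18.93
eef_pos: [0.4754, 0.1131, -0.0185]
tool_rot: [-0.483, -1.952, 1.951]
force: [-1.8, 0.0, 6.8]
width: 0.737
```

```bash
python3 st.py
```

```text
t 18.93 tcp [475.4 113.1 -18.5] yaw -117.76 F [-1.8  0.   6.8] w 67.8 tilt [-0.001 -1.    -0.001]
```

>>> {"op": "play_rows", "data": {
  "moves": [
    [[0,0,8],0,1],
    [[0,0,35],0,1],
    [[0,0,70],0,1],
    [[0,0,85],0,1],
    [[12,-27,85],0.07,1],
    [[28,-62,85],0.15,1],
    [[44,-97,85],0.23,1],
    [[60,-132,85],0.31,1],
    [[76,-167,85],0.39,1],
    [[92,-203,85],0.47,1],
    [[107,-237,85],0.55,1],
    [[121,-268,85],0.607,1]
  ]
}}

```text
time_s: 19.93
eef_pos: [0.596, -0.1579, 0.0663]
tool_rot: [-0.135, 2.156, -2.157]
force: [0.5, 0.5, -1.2]
width: 0.737
```

>>> {"op": "play_rows", "data": {
  "moves": [
    [[11,-25,0],0,1],
    [[18,-40,0],0,1],
    [[21,-45,0],0,1],
    [[21,-45,-10],0,1],
    [[21,-45,-20],0,1],
    [[21,-45,-25],0,1],
    [[21,-45,-25],0,1]
  ]
}}

```text
time_s: 20.52
eef_pos: [0.615, -0.1976, 0.0387]
tool_rot: [-0.139, 2.16, -2.156]
force: [-1.1, -0.2, -0.0]
width: 0.737
```

```bash
python3 st.py scene 135 115 110 10
```

```text
t 20.52 tcp [ 615.  -197.6   38.7] yaw -82.83 F [-1.1 -0.2 -0. ] w 67.8 tilt [ 0.003 -1.    -0.002]
```

View pics/10.png

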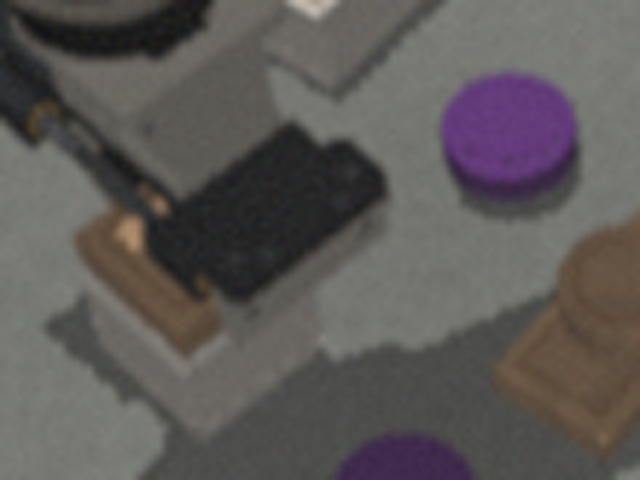

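The square lid (150,270) is lined up over its jar (210,360) with clear space below. I lower it, release and back off.

>>> {"op": "play_rows", "data": {
  "moves": [
    [[0,0,-5],0,1],
    [[0,0,-10],0,1],
    [[0,0,-10],0,1],
    [[0,0,-10],0,1]
  ]
}}

```text
time_s: 20.9
eef_pos: [0.6165, -0.1998, 0.0304]
tool_rot: [-0.133, 2.158, -2.158]
force: [-0.1, 0.6, -0.8]
width: 0.739
```

```bash
python3 st.py
```

```text
t 20.9 tcp [ 616.5 -199.8   30.4] yaw -82.96 F [-0.1  0.6 -0.8] w 68.0 tilt [ 0.001 -1.    -0.   ]
```

>>> {"op": "play_rows", "data": {
  "moves": [
    [[0,0,0],0,-1],
    [[0,0,0],0,-1],
    [[0,0,0],0,-1],
    [[0,0,20],0,-1],
    [[0,0,50],0,-1],
    [[-25,20,60],0.05,-1],
    [[-52,41,60],0.1,-1],
    [[-79,63,60],0.157,-1],
    [[-105,84,60],0.157,-1],
    [[-126,100,60],0.157,-1],
    [[-138,110,60],0.157,-1],
    [[-138,110,60],0.157,-1]
  ]
}}

```text
time_s: 21.9
eef_pos: [0.4761, -0.0877, 0.091]
tool_rot: [-0.296, 2.07, -2.07]
force: [0.3, -0.4, 0.5]
width: 0.999
```

Run:
```python
import sys;sys.argv=["","square","scene","top"]
exec(open("chk.py").read())
for k in("scene","top"):
    c=bot.capture(k);P=bb(c,.478,-.089,.05,.044,.062);Q=bb(c,.476,-.09,.07,.018,.033)
    print(k,*rect(P) if len(P)>5 else "",*rect(Q))
st()
```

```text
t 21.9 tcp [476.1 -87.7  91. ] yaw -73.8 F [ 0.3 -0.4  0.5] w 91.9 tilt [ 0.001 -1.    -0.   ]
scene square [ 617.3 -197.    71.6   68.9   97.2] 764 67.6 z1-99 [58.4 71.2]
top square [ 622.  -229.7   64.6   14.2   18.7] 74 68.9 z1-99 [63.3 72.7]
scene [478.3 -87.2  58.4  57.4  51.7] 435 51.5 [477.4 -89.1 113.5  61.6  16. ] 524 25.3
top [452.4 -78.6  17.3   5.7  51.8] 13 51.6 [438.8 -81.7  46.3  20.9  15.6] 112 26.4
t 22.1 tcp [479.9 -90.6  90.9] yaw -74.02 F [ 0.9 -0.5  0.3] w 92.1 tilt [-0.001 -1.     0.001]
```

jar_square is closed (top at 67.6). Next is the large round lid.

>>> {"op": "play_rows", "data": {
  "moves": [
    [[-1,1,-35],0,-1],
    [[-1,1,-60],0,-1],
    [[-1,1,-75],0,-1],
    [[-1,1,-82],0,-1],
    [[-1,1,-86],0,-1],
    [[-1,1,-86],0,1],
    [[-1,1,-86],0,1],
    [[-1,1,-86],0,1],
    [[-1,1,-86],0,1],
    [[-1,1,-86],0,1],
    [[-1,1,-86],0,1],
    [[-1,1,-86],0,1]
  ]
}}

```text
time_s: 23.1
eef_pos: [0.4782, -0.0891, 0.0052]
tool_rot: [-0.291, 2.071, -2.072]
force: [-0.7, -0.8, 6.5]
width: 0.644
```

>>> {"op": "play_rows", "data": {
  "moves": [
    [[0,0,5],0,1],
    [[0,0,30],0,1],
    [[0,0,60],0,1],
    [[0,0,75],0,1],
    [[0,0,75],0,1],
    [[0,0,75],0,1]
  ]
}}

```text
time_s: 23.6
eef_pos: [0.4782, -0.0891, 0.0804]
tool_rot: [-0.29, 2.07, -2.072]
force: [-0.5, -0.3, -0.2]
width: 0.642
```

Run:
```python
from st import *
st();c=bot.capture("scene")
Q=bb(c,.476,-.09,.07,.018,.033);print("long",*rect(Q))
Q=bb(c,.477,-.089,.06,.095,.14);Q=Q[np.abs(Q[:,2]-np.median(Q[:,2]))<.006];print("held",*rect(Q))
```

```text
t 23.6 tcp [478.2 -89.1  80.4] yaw -73.99 F [-0.5 -0.3 -0.2] w 59.0 tilt [-0.002 -1.     0.001]
long [478.4 -90.  112.9  62.1  16. ] 852 25.6
held [482.9 -83.5  85.6  51.   83.6] 344 126.6
```

>>> {"op": "play_rows", "data": {
  "moves": [
    [[15,12,0],0,1],
    [[42,32,0],0,1],
    [[70,54,0],0,1],
    [[97,75,0],0,1],
    [[125,96,0],0,1],
    [[148,114,0],0,1],
    [[162,125,-5],0,1],
    [[168,130,-20],0,1],
    [[168,130,-35],0,1],
    [[168,130,-42],0,1],
    [[168,130,-42],0,1],
    [[168,130,-42],0,1]
  ]
}}

```text
time_s: 24.65
eef_pos: [0.6444, 0.04, 0.0364]
tool_rot: [-0.294, 2.073, -2.074]
force: [0.4, -0.9, 1.1]
width: 0.641
```

>>> {"op": "play_rows", "data": {
  "moves": [
    [[0,0,-5],0,1],
    [[0,0,-10],0,1],
    [[0,0,-10],0,1],
    [[0,0,-10],0,1]
  ]
}}

```text
time_s: 24.98
eef_pos: [0.6456, 0.0408, 0.0277]
tool_rot: [-0.292, 2.072, -2.072]
force: [0.3, 0.8, -0.0]
width: 0.638
```

```bash
python3 st.py scene 170 195 100 11
```

```text
t 24.98 tcp [645.6  40.8  27.7] yaw -73.99 F [ 0.3  0.8 -0. ] w 58.7 tilt [ 0. -1.  0.]
```

View pics/11.png

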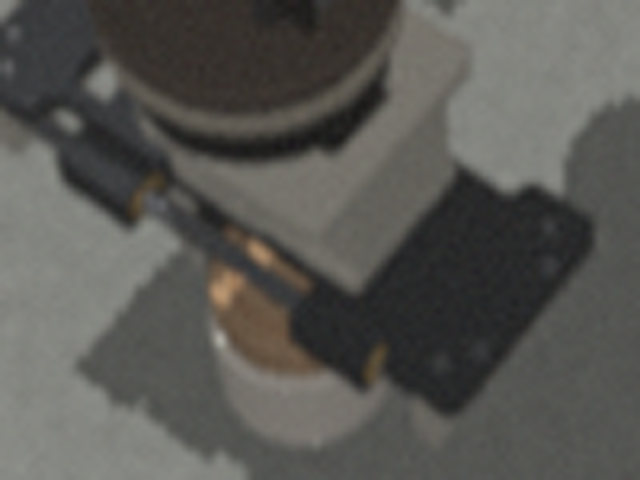

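The round lid (265,320) sits inside the rim outline of jar_round (300,400). I release and go back to the long lid.

>>> {"op": "play_rows", "data": {
  "moves": [
    [[0,0,0],0,-1],
    [[0,0,0],0,-1],
    [[0,0,0],0,-1],
    [[0,0,0],0,-1],
    [[0,0,25],0,-1],
    [[0,0,55],0,-1],
    [[-30,-23,65],0,-1],
    [[-60,-46,65],0,-1],
    [[-90,-70,65],0,-1],
    [[-120,-93,65],0,-1],
    [[-150,-117,65],0,-1],
    [[-169,-132,65],0,-1]
  ]
}}

```text
time_s: 26.03
eef_pos: [0.4733, -0.0935, 0.0925]
tool_rot: [-0.292, 2.072, -2.075]
force: [0.1, -0.9, -0.1]
width: 1.0
```

>>> {"op": "play_rows", "data": {
  "moves": [
    [[0,0,-5],0,-1],
    [[0,0,-20],0,-1],
    [[0,0,-20],0,-1]
  ]
}}

```text
time_s: 26.28
eef_pos: [0.476, -0.091, 0.0714]
tool_rot: [-0.292, 2.073, -2.072]
force: [-1.2, 0.4, -0.6]
width: 0.996
```

Run:
```python
import sys;sys.argv=["","round,square","scene","top"]
exec(open("chk.py").read())
c=bot.capture("scene");Q=bb(c,.476,-.09,.07,.018,.033);print("long",*rect(Q))
```

```text
t 26.28 tcp [476.  -91.   71.4] yaw -74.02 F [-1.2  0.4 -0.6] w 91.6 tilt [ 0.001 -1.    -0.001]
scene round [646.1  43.3  58.9  58.5 104. ] 619 67.9 z1-99 [58.3 71.3]
scene square [ 616.5 -196.7   69.9   69.6   96.9] 763 67.5 z1-99 [58.2 71.1]
top round [643.5  41.   57.5  57.    2. ] 386 68.4 z1-99 [59.  72.6]
top square [ 621.3 -228.6   69.6   21.7   22.9] 126 68.8 z1-99 [63.8 73. ]
long [478.1 -89.1 112.7  62.1  15.9] 913 25.7
```

jar_round is closed (67.9). Last is the long lid.

>>> {"op": "play_rows", "data": {
  "moves": [
    [[1,0,-35],0,-1],
    [[1,0,-60],0,-1],
    [[1,0,-78],0,-1],
    [[1,0,-85],0,-1],
    [[1,0,-90],0,-1],
    [[1,0,-90],0,1],
    [[1,0,-90],0,1],
    [[1,0,-90],0,1],
    [[1,0,-90],0,1],
    [[1,0,-90],0,1],
    [[1,0,-90],0,1],
    [[1,0,-90],0,1]
  ]
}}

```text
time_s: 27.43
eef_pos: [0.4782, -0.0911, -0.0167]
tool_rot: [-0.29, 2.071, -2.072]
force: [-0.8, -0.3, 6.9]
width: 0.647
```

>>> {"op": "play_rows", "data": {
  "moves": [
    [[0,0,5],0,1],
    [[0,0,30],0,1],
    [[0,0,65],0,1],
    [[0,0,85],0,1],
    [[0,0,85],0,1]
  ]
}}

```text
time_s: 27.85
eef_pos: [0.4804, -0.091, 0.0717]
tool_rot: [-0.285, 2.067, -2.071]
force: [0.5, -0.2, -1.0]
width: 0.649
```

```bash
python3 st.py
```

```text
t 27.85 tcp [480.4 -91.   71.7] yaw -73.98 F [ 0.5 -0.2 -1. ] w 59.7 tilt [-0.006 -1.     0.003]
```

>>> {"op": "play_rows", "data": {
  "moves": [
    [[-2,-20,0],0,1],
    [[-5,-50,0],0,1],
    [[-8,-85,0],0,1],
    [[-11,-120,0],0,1],
    [[-14,-155,0],0,1],
    [[-17,-190,0],0,1],
    [[-19,-218,0],0,1],
    [[-21,-234,0],0,1],
    [[-21,-239,-10],0,1],
    [[-21,-239,-20],0,1],
    [[-21,-239,-26],0,1],
    [[-21,-239,-26],0,1]
  ]
}}

```text
time_s: 28.85
eef_pos: [0.4558, -0.3271, 0.0394]
tool_rot: [-0.297, 2.075, -2.068]
force: [-1.3, -0.1, -1.3]
width: 0.648
```

>>> {"op": "play_rows", "data": {
  "moves": [
    [[0,0,0],0,1],
    [[0,0,-5],0,1],
    [[0,0,-10],0,1],
    [[0,0,-10],0,1]
  ]
}}

```text
time_s: 29.18
eef_pos: [0.4565, -0.3292, 0.0309]
tool_rot: [-0.293, 2.072, -2.071]
force: [-0.0, -0.3, -1.4]
width: 0.649
```

```bash
python3 st.py scene 140 60 120 12
```

```text
t 29.18 tcp [ 456.5 -329.2   30.9] yaw -73.93 F [-0.  -0.3 -1.4] w 59.7 tilt [ 0.001 -1.    -0.001]
```

View pics/12.png

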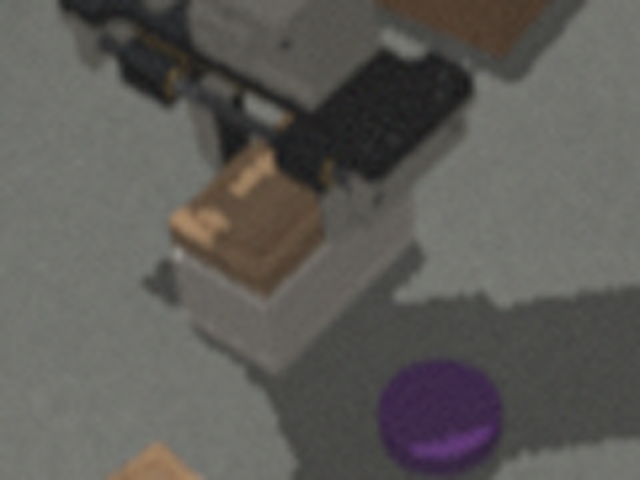

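The long lid (245,215) is lined up over jar_long (300,300); the wood at (150,465) is the closed square jar. I release and clear the view.

>>> {"op": "play_rows", "data": {
  "moves": [
    [[0,0,0],0,-1],
    [[0,0,0],0,-1],
    [[0,0,0],0,-1],
    [[0,0,0],0,-1],
    [[0,0,25],0,-1],
    [[0,0,60],0,-1],
    [[-5,30,90],0,-1],
    [[-15,65,110],0,-1],
    [[-25,100,120],0,-1],
    [[-35,140,120],0,-1],
    [[-45,180,120],0,-1],
    [[-55,210,120],0,-1]
  ]
}}

```text
time_s: 30.23
eef_pos: [0.4011, -0.1171, 0.1522]
tool_rot: [-0.292, 2.07, -2.071]
force: [0.8, 0.6, 0.1]
width: 0.999
```

>>> {"op": "play_rows", "data": {
  "moves": [
    [[0,35,0],0,-1],
    [[0,70,0],0,-1],
    [[0,100,0],0,-1],
    [[0,100,0],0,-1],
    [[0,100,0],0,-1],
    [[0,100,0],0,-1]
  ]
}}

```text
time_s: 30.73
eef_pos: [0.4018, -0.0205, 0.1517]
tool_rot: [-0.292, 2.071, -2.072]
force: [0.0, -0.5, -0.3]
width: 1.0
```

Run:
```python
import sys;sys.argv=["","long,square,round,small,narrow","scene","top"]
exec(open("chk.py").read())
c=bot.capture("scene");cv2.imwrite("pics/13.png",cv2.resize(c["img"],(768,576)))
```

```text
t 30.73 tcp [401.8 -20.5 151.7] yaw -73.97 F [ 0.  -0.5 -0.3] w 92.0 tilt [ 0.    -1.     0.001]
scene long [ 456.1 -327.2  114.8   63.5   16.5] 846 67.1 z1-99 [58.5 70.7]
scene square [ 617.1 -197.6   72.1   68.7   97. ] 759 67.5 z1-99 [59.3 70.9]
scene round [646.1  43.5  58.7  58.7 119.3] 617 67.8 z1-99 [59.6 71. ]
scene small [613.8 214.5  35.2  34.7 163. ] 274 67.9 z1-99 [58.4 71.2]
scene narrow [488.6 339.9  66.8  38.2  21.4] 691 68.0 z1-99 [59.8 71. ]
top long [ 454.2 -329.   111.8   62.3   16.2] 1016 68.8 z1-99 [60.4 73.2]
top square [ 615.6 -199.2   69.    68.8   97. ] 649 68.5 z1-99 [61.7 73. ]
top round [642.9  40.9  58.1  56.7   2. ] 385 68.1 z1-99 [60.6 73.3]
top small [610.7 212.7  34.1  33.6  89.7] 145 67.6 z1-99 [58.9 72.5]
top narrow [487.1 338.4  66.1  39.6  20.3] 383 68.2 z1-99 [60.4 72.3]
```

View pics/13.png

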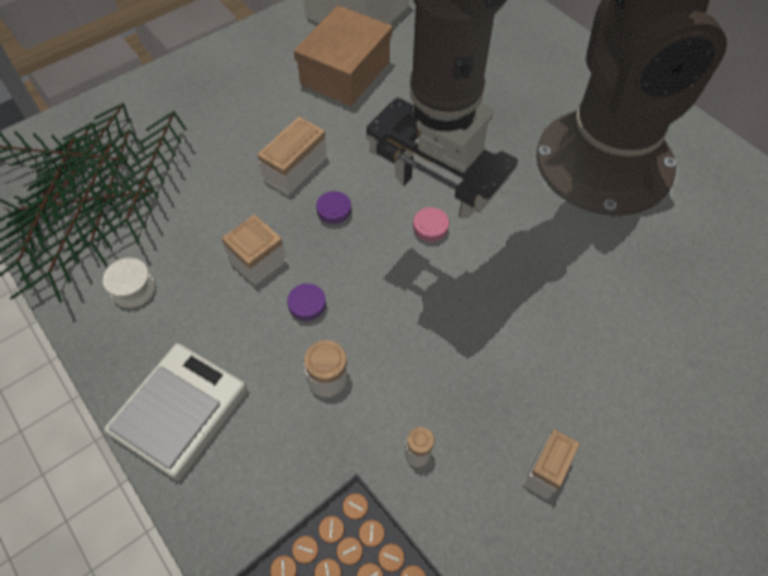

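All five jars carry their lids: long (293,145), square (253,240), round (326,360), small (420,440) and narrow (555,458). Both stacks are gone and the look-alikes stand where they were.

```bash
python3 -c "
from rig import bot
print(bot.finish_job())"
```

```text
the job is handed in; nothing more can be done
None
```

All five jars are closed with their own lids, and the job was handed in at about 31 s.

**Fit:** both cameras put every lid's top at 67 to 69 mm, against 68 mm for fully home. I did not fit the tilt separately, but a lid standing on its rim would read about 76 mm.

**Alignment:** yaw of the long, square and narrow lids agrees with their jars to within about 1°. Centres are within about 2.5 mm of the jar mouths. The two cameras disagree with each other by about 2 mm.

**What went wrong:** the first three grasps of the small lid closed on air. The real finger tips are about 24 to 29 mm above the reported tool position, which I found from the depth images and then corrected for. Those tries did not shift the stack noticeably.

**Side effects:** the highest force in the readings I took was about 7 N. The purple and pink look-alike lids were never touched.

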